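# Load the terrine carriage and send it to the next station

### The job

Set the lidded terrine mould down flat inside the tray of the slide carriage, lengthwise, while the carriage is still at the loading end; then push the carriage by its upright handle along the rail to the next station, so that its spring plunger has dropped into the first notch of the index bar, and leave it clicked in there. Keep the terrine upright and inside the tray, and leave the loaf tin, pots and spoon where they are.

Things in the scene. Friction and masses are not known exactly. Their poses are not given: they have to be found in the camera images.
- terrine_centre (a point): Centre, half-way up, of the loose terrine: a closed steel loaf shape 144 x 60 mm (lid 150 x 66), 75 mm high over all, 0.3 to 0.6 kg, on the left or right half of a 20 mm thick chopping board. Long side along its y, z up. On its lid stands a black grip bar 16 mm thick (x), 60 long (y), 26 high: top 37.5 mm, foot 11.5 mm above this point; underside 37.5 mm below it.
- loaf_tin_centre (a point): Centre of an open steel loaf tin of nearly the same length and width (150 x 64 x 50 mm), without lid or grip, on the other half of the board. Not to be moved.
- tray_centre (a point): Centre of the floor (upper face) of the carriage's steel tray, 48 mm above the table. y: along the rail, from the loading end towards the stations; z up; x across, away from the robot. Floor inside 84 mm (x) by 162 mm (y); the rim round it is 8 mm thick and 12 mm high; outside 100 x 178 mm.
- push_handle (a point): On the axis of the carriage's upright steel handle post, on the robot's side of the tray, half-way along it (68 mm from the tray's centre in -x, 34 mm above its floor). Axes as the tray's. The post is 24 mm (x) by 16 mm (y), from 40 mm below this point to 20 mm above it. Beside it in -y and +y it is free down to the tray's underside, 40 mm below.
- carriage (a joint): Travel of the carriage along the rail, m: 0 at the loading end's stop, 0.30 at the far stop; starts at 0 to 0.04. Pushed slowly it resists with 1 to 3 N. Stays where left. The next station (first notch) lies somewhere between 0.14 and 0.19, different each time and not given; a later station, not wanted, 0.10 beyond it.
- plunger (a joint): Height of the spring plunger on the carriage's far side, m: under 0.0015 when fully down (in a notch, or in the loading bay before the bar), about 0.006 while riding on top of the index bar.
- plunger_knob (a point): Top of the plunger's black knob (24 mm across). Its nose rides on an index bar beside the rail. 75 mm before the first notch it climbs the bar's ramp (up to 15 N of push), then rides the flat top. At a notch (V, 16 mm wide, 45-degree sides) it falls in and the resistance vanishes; pushing on out of it takes about 16 N. Let go within 4 mm of the notch's centre, the carriage is drawn to it.
- pot_a: Steel pot 120 mm across, 65 mm high, to the right; origin at its foot's centre. Not to be moved.
- pot_b: Steel pot 104 mm across, 58 mm high, to the right, nearer the robot; origin at its foot's centre. Not to be moved.
- spoon: Steel spoon 160 mm long lying on the middle of the chopping board. Not to be moved.
Things that resemble listed ones, but are neither listed nor needed, are in the scene too. Leave any yellow look-alike of the part that bears terrine_centre alone.

How it is judged:
On the way, in this order (a step that is already met when the one before it is completed fails the run):
1. the terrine stands in the tray while the carriage is at the loading end (x of terrine_centre in the frame of tray_centre between -0.016 and 0.016 m and y of terrine_centre in the frame of tray_centre between -0.014 and 0.014 m and z of terrine_centre in the frame of tray_centre between 0.032 and 0.043 m and angle between terrine_centre's own z axis and vertical below 0.08 rad and value of joint carriage below 0.06 m and contact force between the fingers and terrine below 0.5 N), for 0.2 s.
2. the carriage has left the loading end with the terrine (x of terrine_centre in the frame of tray_centre between -0.016 and 0.016 m and y of terrine_centre in the frame of tray_centre between -0.014 and 0.014 m and z of terrine_centre in the frame of tray_centre between 0.032 and 0.043 m and angle between terrine_centre's own z axis and vertical below 0.08 rad and value of joint carriage above 0.12 m), for 0.05 s.
At the end, for the whole second after the job is handed in: Plunger down in the first notch (height under 0.0025, carriage travel 0.13 to 0.20), carriage at rest; terrine at rest flat in the tray: centre within 16 mm across and 14 mm along of the tray's centre, 32 to 43 mm above its floor, tilt under 0.08 rad (x of terrine_centre in the frame of tray_centre between -0.016 and 0.016 m and y of terrine_centre in the frame of tray_centre between -0.014 and 0.014 m and z of terrine_centre in the frame of tray_centre between 0.032 and 0.043 m and angle between terrine_centre's own z axis and vertical below 0.08 rad and value of joint carriage between 0.13 and 0.2 m and value of joint plunger below 0.0025 m and velocity of joint carriage between -0.005 and 0.005 m/s and linear speed of terrine below 0.02 m/s); the robot touches nothing.
It fails at once if the loaf tin, a pot or the spoon is moved by more than 40 mm (distance of any of loaf_tin_centre, pot_a, pot_b, spoon from where it was at the start of the episode above 0.04 m).
It fails at once if the terrine is tipped by more than 0.5 rad (angle between terrine_centre's own z axis and vertical above 0.5 rad).
It also fails if it takes over 53 s, if anything falls off the work surface, if the arm or the gripper's body presses on something with over 40 N, if the wrist force passes 120 N, or if a joint passes its speed limit or range.

### The arm

A 6-joint arm with a two-finger parallel gripper is mounted at the origin on the work surface. World frame = base frame: x ahead of the robot, y to its left, z up, the work surface at z = 0. Lengths are in m, angles in rad, forces in N, time in s.
With the tool pointing down it reaches from about 0.375 to 0.9 m from the base axis. Payload 3.1 kg.
Tool frame: the origin (TCP) lies midway between the tips of the shut fingers; the grasp point (between the pads) lies 19 mm behind it; z points along the fingers, y is the direction in which the jaws open and shut (so a half turn about z gives the same grasp; the last joint's range is limited). The gripper opens to 87 mm and grips with 3 to 60 N. Pads are 19 mm wide; open, the fingers measure 117 mm over their backs; the gripper's body (75 mm by 190 mm) begins 51 mm behind the grasp point.
Start: joints at [-1.496, 0.527, 1.433, -0, 1.181, -0.178], TCP at [0.157, -0.605, 0.223] pointing down, gripper open.
Joint ranges: [-3.08, 3.08], [-0.75, 2.2], [0.22, 2.44], [-1.43, 4.57], [0, 2.65], [-2.85, 2.85]. Speed limits (rad/s): [2.79, 2.79, 3.14, 3.14, 3.14, 3.14].

### API

Orientations are given as a unit quaternion [x, y, z, w].
In Python, from rig import robot gives the robot as it stands.
- The arm moves only by the tool move_arm, never from a script. Its argument "rows" is one flat list of numbers, 7 for each row, row after row: the shift along the world's x, y, z in mm, then the turn, a rotation vector about the world's x, y, z in rad, then the closure, from 0 (fully open) to 1 (shut). A call has 1 to 12 rows; each row shifts and turns the commanded pose from where the row before left it; what a row does not reach is not made up. A row lasts 1/10 s, in which the tool goes at most 50 mm and 8.59 degrees, less where a joint would pass 70% of its speed; a pose out of reach is approached as far as the arm can. A call with a gripper value outside its range is refused whole. The fingers move at their own pace and stop on an object; "grip_force" is the grip in N (left out, the last holds). Time passes only in rows, so rows that do not move let the fingers close. It gives the time, the measured TCP pose, the force and the opening at its end, in the units of the state.
- robot.get_obs(): the state, without advancing time (a new reading comes with each control period).
- robot.camera(name): name is "scene" or "top"; returns a dict with "color" (480x640x3 uint8, red, green, blue), "z_map" (480x640 float32, m along the optical axis (not along the pixel's ray), 0 where there is no reading), "camera_matrix" (3x3 intrinsics, pixels), "distortion" ([k1, k2, p1, p2, k3] as OpenCV has them; the pictures are not rectified), "R" (3x3) and "t" (3): a world point X has camera coordinates R X + t. Camera axes: x right, y down, z forward; pixel columns grow to the right and rows downward; lengths in m; the calibration is good to about 2 mm. A picture is of the moment at which its call begins.
- robot.hand_in(): hands the job in, once; it reports no verdict.
Trained networks look in the newest picture that a camera, given by its name, has taken for a name from the list of things; names that differ only in an ending like _2 or _b are one class to them, and where a whole thing is asked for, a point or a joint stands for the part that bears it (a point fixed in the world has none). Each returns a list of dicts, best first, with "conf" (0 to 1); they miss things now and then, are a little off and sometimes report something else, mostly with a low value. They report only what shows in the picture. A call takes as long as a camera call. They do not tell look-alikes from the thing itself.
- robot.search_frame(camera, thing): "at" ([column, row] in pixels, amid what is visible of it).
- robot.spot_point(camera, thing): "at" ([column, row] in pixels: a listed point, or the origin of a listed thing).
The state is a dict: "time": time; "q": joint angles; "joint_velocities": joint speeds; "joint_torque": joint torques, N m; "position": TCP position; "tool_rot": TCP orientation; "ft_force": force on the tool from outside, world axes, zero at the start; "moment": the same for the moment, N m; "grip_width": finger opening in m.
Only numpy, scipy, OpenCV 4.12 (cv2) and the standard library are available. Lean on these libraries where they do the work, as an engineer would, in place of code of your own. Each camera call takes 0.05 s, during which the arm holds its last target.

## Working session

There is one attempt and no reset: what is moved stays moved. The work goes in short steps, Python scripts to look and compute and a tool call to move; the robot and the scene stay as the last step left them, time stands still between calls to the robot, and variables do not carry over. Pictures are saved under pics/ and viewed, and the job is handed in when it is done.

Besides the shell and the picture viewer there is one more tool, called after "Request:" in YAML: its name, and indented under it one key for each argument. move_arm: Moves the arm, as the interface text tells. Its arguments: {"type":"object","properties":{"rows":{"type":"array","items":{"type":"number"}},"grip_force":{"type":"number"}},"required":["rows"]}

```bash
ls; mkdir -p pics
cat > h.py <<'E'
import numpy as np, cv2
from rig import robot
def save(im,n): cv2.imwrite('pics/'+n+'.png', im[:,:,::-1])
def ray(c,px):
    K=np.array(c["camera_matrix"]);D=np.array(c["distortion"],float)
    u=cv2.undistortPoints(np.array([[px]],float),K,D)[0,0]
    R=np.array(c["R"]);t=np.array(c["t"])
    return -R.T@t, R.T@np.array([u[0],u[1],1.0])
def at_z(c,px,z):
    o,d=ray(c,px); return o+d*(z-o[2])/d[2]
def depth(c,px):
    o,d=ray(c,px); z=c["z_map"][int(round(px[1])),int(round(px[0]))]; return o+d*z
def cloud(c):
    K=np.array(c["camera_matrix"]);D=np.array(c["distortion"],float)
    v,u=np.mgrid[0:480,0:640]
    p=cv2.undistortPoints(np.stack([u.ravel(),v.ravel()],1).astype(float)[:,None],K,D)[:,0]
    z=c["z_map"].ravel()
    P=np.c_[p*z[:,None],z]
    return ((P-np.array(c["t"]))@np.array(c["R"])).reshape(480,640,3)
E
python3 - <<'E'
from h import *
for n in ("top","scene"):
    c=robot.camera(n); save(c["color"],n+"0"); np.save(n+"0.npy",c,allow_pickle=True)
    print(n,-np.array(c["R"]).T@c["t"])
    for th in ["terrine_centre","loaf_tin_centre","tray_centre","push_handle","plunger_knob","pot_a","spoon"]:
        for d in robot.spot_point(n,th)[:3]:
            print(th,d, depth(c,d["at"]).round(3))
print(robot.get_obs())
E
```

```text
pics
top [ 0.31454524 -0.08101265  1.5054296 ]
terrine_centre {'at': [385.6, 176.8], 'conf': 0.63} [ 0.666 -0.284  0.072]
terrine_centre {'at': [229.1, 256.4], 'conf': 0.6} [0.44  0.168 0.092]
terrine_centre {'at': [181.5, 345.7], 'conf': 0.59} [0.191 0.307 0.077]
loaf_tin_centre {'at': [346.4, 257.1], 'conf': 0.94} [ 0.438 -0.166  0.021]
tray_centre {'at': [300.2, 188.8], 'conf': 0.68} [ 0.64  -0.034  0.051]
push_handle {'at': [301.6, 208.8], 'conf': 0.86} [ 0.571 -0.039  0.1  ]
push_handle {'at': [434.7, 223.7], 'conf': 0.67} [ 0.536 -0.437  0.004]
plunger_knob {'at': [297.8, 164.4], 'conf': 0.47} [ 0.706 -0.029  0.078]
pot_a {'at': [437.4, 224.6], 'conf': 0.64} [ 0.532 -0.444  0.005]
pot_a {'at': [434.6, 284.2], 'conf': 0.64} [ 0.354 -0.427  0.006]
spoon {'at': [290.5, 272.2], 'conf': 0.77} [ 0.396 -0.002  0.038]
scene [ 1.18728637 -0.23429992  0.74569352]
terrine_centre {'at': [237.5, 334.1], 'conf': 0.8} [ 0.689 -0.276  0.077]
terrine_centre {'at': [425.3, 155.8], 'conf': 0.68} [0.195 0.308 0.056]
terrine_centre {'at': [418.6, 214.4], 'conf': 0.65} [0.449 0.176 0.07 ]
loaf_tin_c
[... 535 characters left out ...]
-0.002  0.027]
{'time': 0.8, 'q': array([-1.49544420e+00,  5.27439612e-01,  1.43268950e+00, -1.53717991e-05,
        1.18137230e+00, -1.78498283e-01]), 'joint_velocities': array([ 0.00097889,  0.00155365,  0.0007052 ,  0.00174037, -0.00048549,
        0.00023351]), 'joint_torque': array([-3.94852113e-04, -4.39954448e+01, -1.76977909e+01,  6.34403480e-02,
        5.03318862e-02, -5.12628063e-06]), 'position': array([ 0.15698282, -0.60495747,  0.22258889]), 'tool_rot': array([ 9.91955434e-01,  1.26587580e-01, -9.45274223e-06,  4.51909009e-05]), 'ft_force': array([ 0.28945647, -0.84723049,  0.0093832 ]), 'moment': array([ 0.02950839, -0.01006966,  0.00409182]), 'grip_width': 0.0870508947891566}
```

View pics/top0.png

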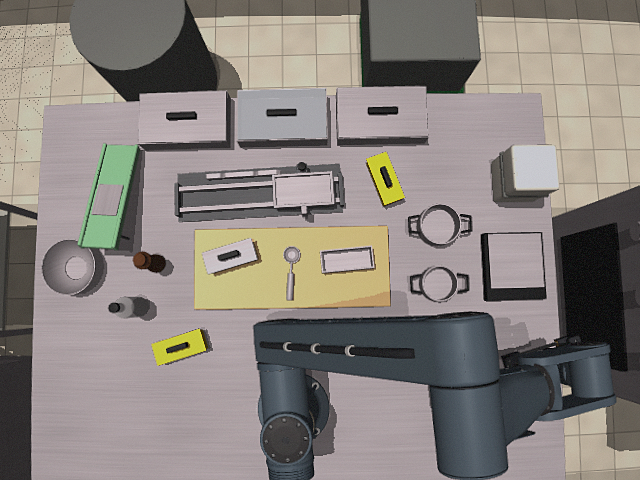

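View pics/scene0.png

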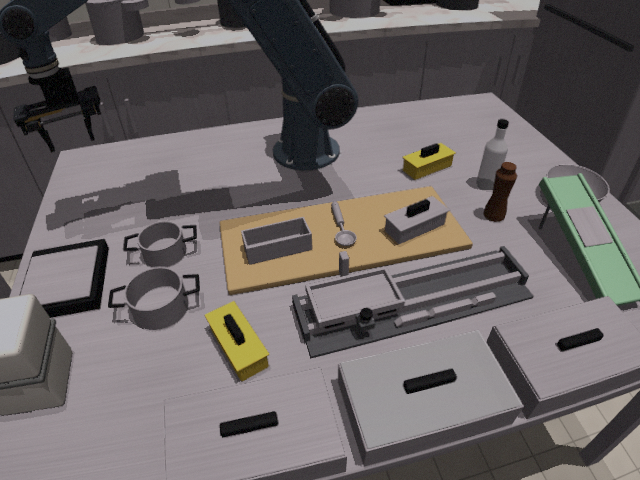

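The top picture shows the steel terrine at about (230,256), the tin at (347,260), the spoon at (291,270) and the tray at (304,189), with the post at (305,210). The two yellow blocks are look-alikes. Next I measure them precisely from depth.

Run:
```python
from h import *
for n in ("top","scene"):
    c=np.load(n+"0.npy",allow_pickle=True).item(); P=cloud(c)
    def rect(name,box,zlo,zhi):
        m=(P[...,0]>box[0])&(P[...,0]<box[1])&(P[...,1]>box[2])&(P[...,1]<box[3])&(P[...,2]>zlo)&(P[...,2]<zhi)
        q=P[m]
        if len(q)<5: print(n,name,len(q));return
        r=cv2.minAreaRect((q[:,:2]*1000).astype(np.float32))
        print(n,name,len(q),np.round(r[0],1),np.round(r[1],1),round(r[2],1),"z",np.round(np.median(q[:,2]),4),"mean",q[:,:2].mean(0).round(4))
    tb=(0.36,0.53,0.07,0.27)
    rect("lid",tb,.062,.078); rect("bar",tb,.088,.105)
    rect("tin",(0.36,0.52,-.26,-.08),.055,.085)
    rect("floor",(0.585,0.69,-.15,.08),.040,.0535); rect("rim",(0.58,0.70,-.17,.08),.0555,.066)
    rect("post",(0.54,0.60,-.1,.04),.088,.115)
    rect("knob",(0.68,0.74,-.1,.04),.07,.1)
    rect("allbar",(0.69,0.75,0.02,.3),.012,.06)
    rect("board",(0.25,0.60,-.3,.35),.012,.026)
    rect("spoon",(0.25,0.55,-.06,.06),.026,.06)
    rect("rail",(0.58,0.75,0.08,.32),.012,.06)
c=np.load("top0.npy",allow_pickle=True).item()["color"][140:300,160:400]
save(cv2.resize(c,None,fx=3.3,fy=3.3,interpolation=cv2.INTER_CUBIC),"topcrop")
```

```text
top lid 1024 [444.5 173.3] [ 67.  148.5] 16.8 z 0.0691 mean [0.4438 0.1723]
top bar 123 [443.8 174.2] [17.1 60.1] 15.3 z 0.0949 mean [0.4437 0.1738]
top tin 252 [ 429.3 -164.3] [ 64.3 150.9] 4.6 z 0.0696 mean [ 0.4301 -0.167 ]
top floor 1449 [635. -50.] [192.   99.5] 89.4 z 0.0482 mean [ 0.6378 -0.0415]
top rim 518 [641.9 -40.9] [111.6 178.1] 2.4 z 0.0598 mean [ 0.6391 -0.041 ]
top post 52 [567.7 -44.2] [14.3 22.8] 88.8 z 0.1017 mean [ 0.5675 -0.0441]
top knob 49 [703.  -39.7] [20.4 21.7] 89.6 z 0.0776 mean [ 0.7027 -0.039 ]
top allbar 358 [700.1 159.2] [ 25.5 269.9] 1.9 z 0.0243 mean [0.6978 0.1315]
top board 13293 [444.9  22.9] [635.8 309.1] 90.0 z 0.0201 mean [ 0.4101 -0.0093]
top spoon 451 [4.125e+02 3.000e-01] [118.1 229.4] 89.1 z 0.0328 mean [ 0.3989 -0.0007]
top rail 1444 [647.  200.1] [131.9 239.8] 0.6 z 0.0267 mean [0.6442 0.1912]
scene lid 957 [440.6 175.9] [ 69.8 152.5] 15.6 z 0.0709 mean [0.4497 0.1705]
scene bar 161 [441.5 174. ] [17.9 61. ] 15.0 z 0.096 mean [0.4439 0.1723]
scene tin 923 [ 426.4 -162. ] [ 69.8 151.1] 3.8 z 0.0657 mean [ 0.428  -0.1611]
scene floor 2686 [639.5 -50.6] [100.2 195.6] 3.0 z 0.0489 mean [ 0.6338 -0.04  ]
scene rim 1008 [641.3 -38.5] [118.4 179.2] 2.2 z 0.0601 mean [ 0.6369 -0.0417]
scene post 109 [566.4 -42.8] [25.4 15.8] 3.6 z 0.1013 mean [ 0.5694 -0.0437]
scene knob 129 [701.4 -37.1] [22.3 22.8] 36.8 z 0.0779 mean [ 0.7024 -0.0372]
scene allbar 774 [697.2 137.5] [ 26.2 232. ] 3.2 z 0.0244 mean [0.6968 0.129 ]
scene board 12030 [442.3  23. ] [315.4 626.8] 0.0 z 0.0214 mean [ 0.4336 -0.0148]
scene spoon 387 [390.2  -5.9] [159.2  50.9] 4.9 z 0.035 mean [0.4012 0.0005]
scene rail 2793 [645.5 200. ] [123.  243.9] 2.4 z 0.0274 mean [0.6459 0.1887]
```

View pics/topcrop.png

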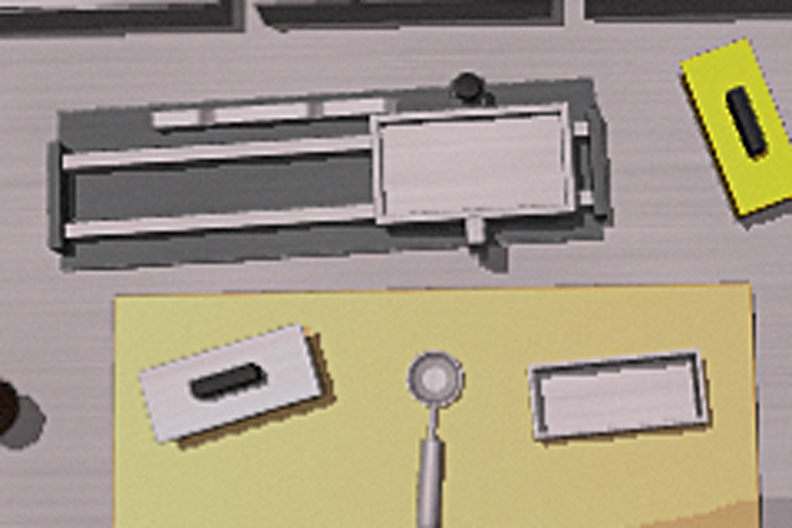

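Run:
```python
from h import *
c=np.load("top0.npy",allow_pickle=True).item(); P=cloud(c)
col=c["color"][150:215,170:350]
save(cv2.resize(col,None,fx=4.4,fy=4.4,interpolation=cv2.INTER_CUBIC),"rail")
# rails: fit lines on y for each rail
m=(P[...,0]>.58)&(P[...,0]<.74)&(P[...,1]>.06)&(P[...,1]<.29)
q=P[m]
print(np.histogram(q[:,2],bins=np.arange(0,.06,.004)))
for lo,hi in ((.59,.625),(.64,.675),(.69,.715)):
  for z0,z1 in ((.016,.05),):
    s=q[(q[:,0]>lo)&(q[:,0]<hi)&(q[:,2]>z0)&(q[:,2]<z1)]
    if len(s)>10:
        f=cv2.fitLine(s[:,[1,0]].astype(np.float32),cv2.DIST_HUBER,0,.01,.01).ravel(); print(lo,len(s),np.degrees(np.arctan2(f[1],f[0])),f[2:],np.median(s[:,2]))
# tray via rim, excluding knob/post
psi=np.radians(2.3)
for psi in np.radians([-1.8,-2.2,-2.6,1.8,2.2,2.6]):
  R=np.array([[np.cos(psi),np.sin(psi)],[-np.sin(psi),np.cos(psi)]])
  for n in ("top","scene"):
    cc=np.load(n+"0.npy",allow_pickle=True).item(); Q=cloud(cc)
    l=(Q[...,:2]-[0.637,-.0405])@R.T
    s=(abs(l[...,0])<.054)&(abs(l[...,1])<.1)&(Q[...,2]>.0565)&(Q[...,2]<.066)
    a=l[s]; lo,hi=np.percentile(a,[1,99],axis=0)
    f=(abs(l[...,0])<.05)&(abs(l[...,1])<.09)&(Q[...,2]>.044)&(Q[...,2]<.0525)
    b=l[f]; flo,fhi=np.percentile(b,[1,99],axis=0)
    print(np.degrees(psi),n,"rim",(lo+hi)/2*1000,(hi-lo)*1000,"floor",(flo+fhi)/2*1000,(fhi-flo)*1000)
for px in ((254.8,173.3),(222,174.8),(276,171.5)): print(at_z(c,px,.024))
```

```text
(array([423, 835, 802, 274,  96, 161, 318, 384, 185,  23,   1,   0,   0,
         0]), array([0.   , 0.004, 0.008, 0.012, 0.016, 0.02 , 0.024, 0.028, 0.032,
       0.036, 0.04 , 0.044, 0.048, 0.052, 0.056]))
0.59 341 -1.410193 [0.169333   0.59703755] 0.02903445820198076
0.64 419 -2.249968 [0.17483807 0.65901715] 0.029417969388732475
0.69 263 -1.354391 [0.1157242 0.6972229] 0.025305923453362952
-1.8 top rim [-0.23373142 -0.23261542] [106.75833996 179.4165931 ] floor [ 0.45175083 -1.18069114] [ 89.86637581 160.02781254]
-1.8 scene rim [-0.22597028  0.42964834] [105.99138937 178.9281968 ] floor [0.32876959 1.88923528] [ 96.76322103 160.76042808]
-2.2 top rim [ 0.09511033 -0.24639426] [105.26292976 179.82606012] floor [ 0.764586  -1.0263746] [ 89.72621315 160.30255644]
-2.2 scene rim [-0.3233043   0.43804153] [106.19565749 179.30656783] floor [0.20864997 1.95168348] [ 96.71341793 160.9279632 ]
-2.6 top rim [ 0.19508385 -0.24980158] [105.68309745 180.20416672] floor [ 0.63807996 -0.87503982] [ 89.73989771 160.58008984]
-2.6 scene rim [-0.31905174  0.34568975] [106.19955199 179.64458495] f
[... 223 characters left out ...]
[101.44579079 177.11327677] floor [ 0.72605382 -1.38800485] [ 94.53067361 167.81676144]
2.2 top rim [ 0.55945612 -0.53772652] [101.63930019 177.067591  ] floor [-1.36362588 -0.44899544] [ 87.79129819 159.94515105]
2.2 scene rim [-2.20472081  1.11339674] [100.9065408  176.98391364] floor [ 0.65377792 -1.49688116] [ 94.00870471 168.24802088]
2.6 top rim [ 0.45832473 -0.67976583] [102.00301026 177.13300444] floor [-1.55157314 -0.34946845] [ 88.30458847 159.96631739]
2.6 scene rim [-2.16481359  1.08592686] [100.87341066 176.9283453 ] floor [ 0.57178864 -1.63208208] [ 94.06912724 168.61828503]
[0.6965091  0.10326263 0.024     ]
[0.69426665 0.20294975 0.024     ]
[0.70061058 0.03909458 0.024     ]
```

View pics/rail.png

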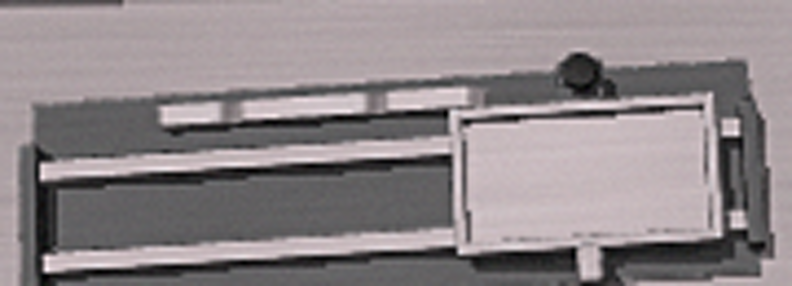

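Tray yaw is about 2.2° at (0.637, -0.0405). The terrine is at (0.444, 0.174) with yaw about 15.7°. The first notch is at y≈0.1025 and the plunger at y≈-0.038, which leaves about 0.14 m of travel. I'll go above the terrine.

Request:
move_arm:
  rows: [32,32,0,0,0,0.08,0,32,32,0,0,0,0.08,0,32,32,0,0,0,0.08,0,32,32,0,0,0,0.08,0,32,32,0,0,0,0.08,0,32,32,0,0,0,0.08,0,32,32,0,0,0,0.08,0,32,32,0,0,0,0.08,0]
  grip_force: 30

```text
time: 1.6
position: [0.4141, -0.3476, 0.2228]
tool_rot: [0.901, 0.434, 0.0, 0.0]
ft_force: [-0.1, -0.7, 0.1]
grip_width: 0.0868
```

Request:
move_arm:
  rows: [2.6,43.5,0,0,0,0.0793,0,2.6,43.5,0,0,0,0.0793,0,2.6,43.5,0,0,0,0.0793,0,2.6,43.5,0,0,0,0.0793,0,2.6,43.5,0,0,0,0.0793,0,2.6,43.5,0,0,0,0.0793,0,2.6,43.5,0,0,0,0.0793,0,2.6,43.5,0,0,0,0.0793,0,2.6,43.5,0,0,0,0.0793,0,2.6,43.5,0,0,0,0.0793,0,2.6,43.5,0,0,0,0.0793,0,2.6,43.5,0,0,0,0.0793,0]

```text
time: 2.8
position: [0.4442, 0.1749, 0.2229]
tool_rot: [0.602, 0.798, 0.0, 0.0]
ft_force: [0.3, 0.1, -0.6]
grip_width: 0.0868
```

Request:
move_arm:
  rows: [0,0,0,0,0,0,0,0,0,0,0,0,0,0]

```text
time: 3.0
position: [0.4439, 0.1738, 0.2226]
tool_rot: [0.603, 0.798, -0.0, 0.0]
ft_force: [-0.2, -0.8, 0.0]
grip_width: 0.0869
```

Request:
move_arm:
  rows: [0,0,-40,0,0,0,0.3,0,0,-40,0,0,0,0.3,0,0,-40,0,0,0,0.3,0,0,-20,0,0,0,0.3,0,0,-9.5,0,0,0,0.3,0,0,0,0,0,0,0.3]
  grip_force: 35

```text
time: 3.6
position: [0.4438, 0.1717, 0.0723]
tool_rot: [0.605, 0.797, -0.001, -0.001]
ft_force: [0.4, 1.1, -0.1]
grip_width: 0.0614
```

Request:
move_arm:
  rows: [0,0,0,0,0,0,1,0,0,0,0,0,0,1,0,0,0,0,0,0,1,0,0,0,0,0,0,1,0,0,0,0,0,0,1,0,0,0,0,0,0,1,0,0,0,0,0,0,1,0,0,0,0,0,0,1]

```text
time: 4.4
position: [0.4438, 0.1731, 0.0731]
tool_rot: [0.604, 0.797, -0.0, -0.0]
ft_force: [-1.5, -0.5, 2.4]
grip_width: 0.016
```

Request:
move_arm:
  rows: [0,0,10,0,0,0,1,0,0,20,0,0,0,1,0,0,25,0,0,0,1,0,0,25,0,0,0,1,0,0,20,0,0,0,1,0,0,10,0,0,0,1,0,0,0,0,0,0,1,0,0,0,0,0,0,1]

```text
time: 5.2
position: [0.4434, 0.1729, 0.1825]
tool_rot: [0.604, 0.797, -0.001, -0.0]
ft_force: [-0.4, 0.5, -4.4]
grip_width: 0.0157
```

Run:
```python
from h import *
c=robot.camera("scene"); save(c["color"],"lift"); o=robot.get_obs(); print(o["ft_force"],o["moment"],o["position"],o["grip_width"])
```

```text
[-0.63033448 -0.06662672 -4.17002767] [-0.00601578 -0.09521963  0.00835798] [0.44315542 0.17288088 0.1820803 ] 0.015464335978672052
```

View pics/lift.png

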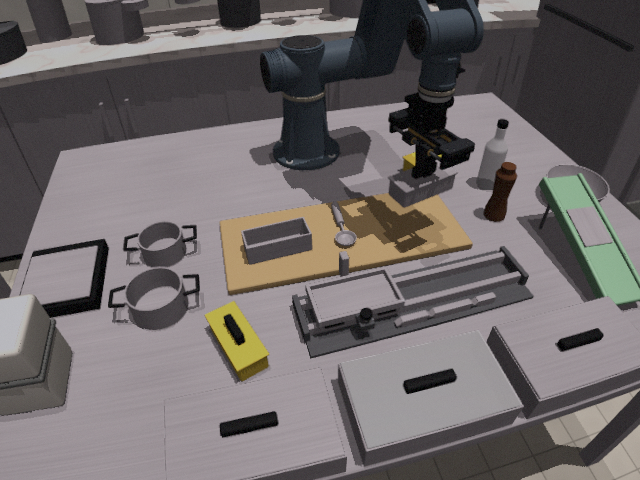

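The terrine hangs level in the jaws, weighs about 0.43 kg and clears everything. I'll carry it over the tray.

Request:
move_arm:
  rows: [12,-13.4,0,0,0,-0.0238,1,20,-22,0,0,0,-0.0238,1,22,-24.4,0,0,0,-0.0238,1,23,-26,0,0,0,-0.0238,1,23,-26,0,0,0,-0.0238,1,23,-26,0,0,0,-0.0238,1,22,-24.4,0,0,0,-0.0238,1,20,-22,0,0,0,-0.0238,1,16,-17,0,0,0,-0.0238,1,12,-12.6,0,0,0,-0.0238,1,0,0,0,0,0,0,1,0,0,0,0,0,0,1]

```text
time: 6.45
position: [0.6356, -0.0404, 0.1811]
tool_rot: [0.694, 0.72, -0.001, -0.002]
ft_force: [-1.0, 0.6, -3.8]
grip_width: 0.0159
```

Run:
```python
from h import *
c=robot.camera("scene"); save(c["color"],"over"); o=robot.get_obs(); print(o["ft_force"],o["position"],o["tool_rot"],o["grip_width"])
P=cloud(c)
m=(P[...,0]>.58)&(P[...,0]<.69)&(P[...,1]>-.14)&(P[...,1]<.06)&(P[...,2]>.168)&(P[...,2]<.186)
q=P[m];print(len(q),cv2.minAreaRect((q[:,:2]*1000).astype(np.float32)), np.median(q[:,2]))
```

```text
[-0.02666533  0.60561482 -4.10813894] [ 0.63535034 -0.03981477  0.18139811] [ 0.69387952  0.72008733 -0.00096312 -0.00212602] 0.0155789900306987
1292 ((634.5308227539062, -37.51289367675781), (67.95366668701172, 150.5059051513672), 1.8816497325897217) 0.1777052893442842
```

View pics/over.png

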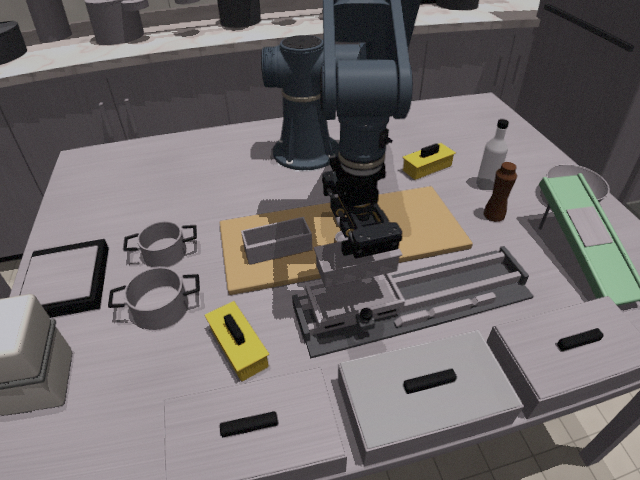

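Request:
move_arm:
  rows: [1,-1.5,-12,0,0,0,1,0,0,-15,0,0,0,1,0,0,-15,0,0,0,1,0,0,-12,0,0,0,1,0,0,-10,0,0,0,1,0,0,-7,0,0,0,1,0,0,-5,0,0,0,1,0,0,-2,0,0,0,1,0,0,0,0,0,0,1]

```text
time: 7.4
position: [0.6383, -0.0423, 0.1051]
tool_rot: [0.694, 0.72, 0.0, 0.0]
ft_force: [0.0, -0.1, -3.8]
grip_width: 0.0161
```

Request:
move_arm:
  rows: [0,0,-1,0,0,0,1,0,0,0,0,0,0,1]

```text
time: 7.6
position: [0.6384, -0.0424, 0.1045]
tool_rot: [0.694, 0.72, 0.0, 0.0]
ft_force: [-0.5, 0.1, -3.7]
grip_width: 0.0159
```

Request:
move_arm:
  rows: [-1,0.5,-1,0,0,0,1,0,0,-1,0,0,0,1,0,0,0,0,0,0,1]

```text
time: 7.9
position: [0.637, -0.0417, 0.102]
tool_rot: [0.694, 0.72, -0.0, -0.0]
ft_force: [-0.4, 0.4, -3.7]
grip_width: 0.0155
```

Request:
move_arm:
  rows: [0,0,-1,0,0,0,1,0,0,0,0,0,0,1]

```text
time: 8.1
position: [0.6373, -0.0418, 0.1011]
tool_rot: [0.694, 0.72, 0.0, 0.0]
ft_force: [0.0, -0.4, -2.9]
grip_width: 0.0158
```

Contact is starting (-2.9 N). One more small step down, then release.

Request:
move_arm:
  rows: [0,0,-1,0,0,0,1,0,0,0,0,0,0,1]

```text
time: 8.3
position: [0.6373, -0.0418, 0.1011]
tool_rot: [0.694, 0.72, 0.0, 0.0]
ft_force: [-1.4, 0.0, 4.5]
grip_width: 0.0161
```

Request:
move_arm:
  rows: [0,0,0,0,0,0,0.4,0,0,0,0,0,0,0.4,0,0,0,0,0,0,0.4,0,0,0,0,0,0,0.4,0,0,10,0,0,0,0.4,0,0,25,0,0,0,0.4,0,0,40,0,0,0,0.4,0,0,40,0,0,0,0.4,-10,0,0,0,0,0,0.4]

```text
time: 9.2
position: [0.6325, -0.0429, 0.2224]
tool_rot: [0.694, 0.72, 0.004, 0.007]
ft_force: [1.4, 0.2, 0.0]
grip_width: 0.052
```

Request:
move_arm:
  rows: [-20,-12,0,0,0,0,1,-20,-12,0,0,0,0,1,-19,-12,0,0,0,0,1,0,0,0,0,0,0,1,0,0,0,0,0,0,1,0,0,0,0,0,0,1]

```text
time: 9.8
position: [0.5691, -0.0775, 0.2152]
tool_rot: [0.694, 0.72, 0.0, 0.0]
ft_force: [0.2, -0.5, 0.1]
grip_width: 0.0121
```

Run:
```python
from h import *
o=robot.get_obs(); print(o["position"],o["grip_width"])
c=robot.camera("scene"); save(c["color"],"placed")
psi=np.radians(2.2); R=np.array([[np.cos(psi),np.sin(psi)],[-np.sin(psi),np.cos(psi)]])
for n in ("scene","top"):
    if n=="top": c=robot.camera("top"); save(c["color"],"placedtop")
    P=cloud(c); l=(P[...,:2]-[0.637,-.0405])@R.T
    for nm,z0,z1 in (("lid",.091,.108),("bar",.116,.132),("rim",.0555,.066),("post",.09,.112)):
        s=(abs(l[...,1])<.1)&(P[...,2]>z0)&(P[...,2]<z1)&(abs(l[...,0])<.054 if nm!="post" else (l[...,0]<-.052)&(l[...,0]>-.085)&(abs(l[...,1])<.02))
        q=l[s]
        if len(q)>5: print(n,nm,len(q),cv2.minAreaRect((q*1000).astype(np.float32)),np.median(P[s][:,2]))
```

```text
[ 0.56905853 -0.07751728  0.21518638] 0.012094522978198288
scene lid 1687 ((-1.571624755859375, 2.3140945434570312), (68.64749908447266, 150.93690490722656), 0.3159957528114319) 0.09797458509231197
scene bar 261 ((-1.6645317077636719, 1.6769390106201172), (18.68067741394043, 59.7540397644043), 0.5539290308952332) 0.12326743040243812
scene rim 861 ((3.1617660522460938, -0.13446807861328125), (182.78033447265625, 100.74420166015625), 85.49012756347656) 0.06020543315757733
scene post 103 ((-69.82168579101562, 0.14594030380249023), (26.3968448638916, 14.606124877929688), 2.745985507965088) 0.10173244411068927
top lid 132 ((-5.7407379150390625, 48.3450927734375), (87.26762390136719, 42.54900360107422), 53.679447174072266) 0.09702613683601616
top bar 19 ((-3.996199607849121, 20.971954345703125), (21.403017044067383, 8.113699913024902), 71.81268310546875) 0.12062115093388193
top rim 65 ((-3.728485107421875, 52.44023895263672), (122.49090576171875, 37.85529327392578), 34.96827697753906) 0.06079276641832459
```

View pics/placed.png

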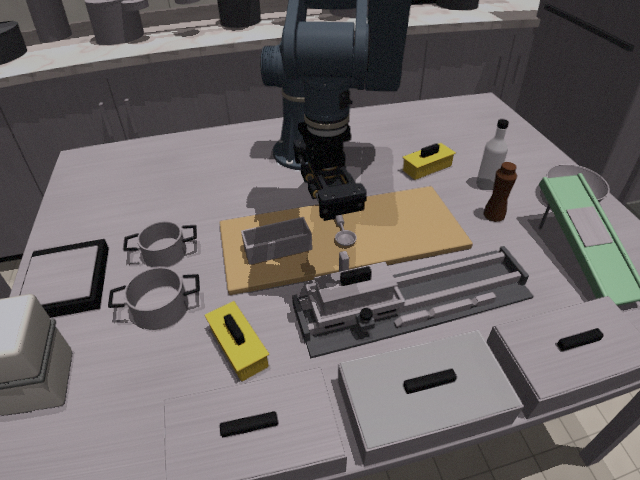

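Terrine stands flat, lid top at 0.098 (expected 0.0975), within about 2 mm of the tray's centre. Next I descend beside the post.

Request:
move_arm:
  rows: [0,0,-30,0,0,0,1,0,0,-35,0,0,0,1,0,0,-35,0,0,0,1,0,0,-30,0,0,0,1,0,0,-13,0,0,0,1,0,0,0,0,0,0,1]

```text
time: 10.5
position: [0.5673, -0.0771, 0.0702]
tool_rot: [0.694, 0.72, -0.001, -0.002]
ft_force: [-0.0, -0.8, -0.7]
grip_width: 0.0004
```

Request:
move_arm:
  rows: [0,4,0,0,0,0,1,-0.2,4,0,0,0,0,1,-0.2,4,0,0,0,0,1,-0.2,4,0,0,0,0,1,-0.2,4,0,0,0,0,1,-0.2,4,0,0,0,0,1]

```text
time: 11.1
position: [0.5678, -0.0537, 0.0727]
tool_rot: [0.694, 0.72, 0.0, 0.001]
ft_force: [-0.0, -0.5, 0.7]
grip_width: 0.0008
```

Request:
move_arm:
  rows: [-0.2,4,0,0,0,0,1,-0.2,4,0,0,0,0,1,-0.2,5,0,0,0,0,1,-0.2,5,0,0,0,0,1,-0.2,5,0,0,0,0,1,-0.2,5,0,0,0,0,1,-0.2,5,0,0,0,0,1,-0.2,5,0,0,0,0,1]

```text
time: 11.9
position: [0.5656, -0.0153, 0.072]
tool_rot: [0.694, 0.72, 0.0, 0.0]
ft_force: [1.6, -1.1, 0.3]
grip_width: 0.0006
```

Run:
```python
from h import *
o=robot.get_obs(); print(o["position"],o["ft_force"])
c=robot.camera("scene"); save(c["color"],"push1")
P=cloud(c)
m=(P[...,0]>.685)&(P[...,0]<.72)&(P[...,1]>-.08)&(P[...,1]<.15)&(P[...,2]>.074)&(P[...,2]<.09)
print("knob",P[m].mean(0))
```

```text
[ 0.56561427 -0.01529264  0.07199668] [ 1.58524825 -1.08889714  0.34178942]
knob [0.69930624 0.00946355 0.07808403]
```

View pics/push1.png

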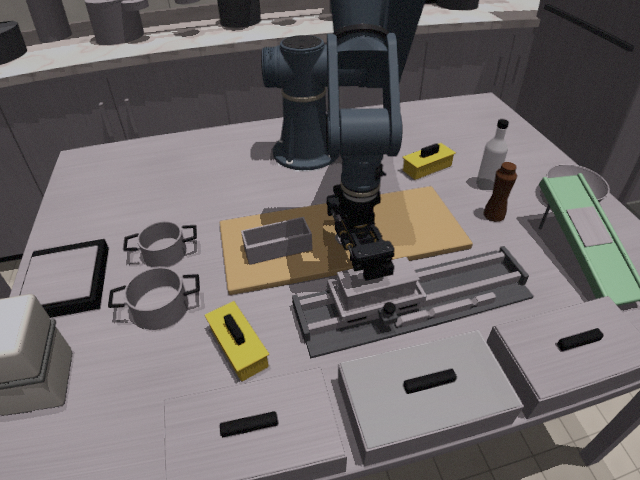

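Request:
move_arm:
  rows: [-0.2,5,0,0,0,0,1,-0.2,5,0,0,0,0,1,-0.2,5,0,0,0,0,1,-0.2,5,0,0,0,0,1,-0.2,5,0,0,0,0,1,-0.2,5,0,0,0,0,1,-0.2,5,0,0,0,0,1,-0.2,5,0,0,0,0,1]

```text
time: 12.75
position: [0.5634, 0.0227, 0.0719]
tool_rot: [0.694, 0.72, -0.001, 0.0]
ft_force: [-1.6, -2.9, 0.3]
grip_width: 0.0007
```

Request:
move_arm:
  rows: [-0.2,4,0,0,0,0,1,-0.2,4,0,0,0,0,1,-0.2,4,0,0,0,0,1,-0.2,4,0,0,0,0,1,-0.2,4,0,0,0,0,1,-0.2,4,0,0,0,0,1,-0.2,4,0,0,0,0,1,-0.2,4,0,0,0,0,1]

```text
time: 13.55
position: [0.5621, 0.0567, 0.0719]
tool_rot: [0.694, 0.72, -0.0, -0.0]
ft_force: [-1.7, -3.1, -1.5]
grip_width: 0.0006
```

Run:
```python
from h import *
o=robot.get_obs(); print(o["position"],o["ft_force"])
c=robot.camera("scene"); save(c["color"][200:400,260:560].repeat(2,0).repeat(2,1),"push2")
P=cloud(c)
m=(P[...,0]>.685)&(P[...,0]<.72)&(P[...,1]>-.08)&(P[...,1]<.2)&(P[...,2]>.074)&(P[...,2]<.095)
print("knob",P[m].mean(0),P[m][:,2].max())
```

```text
[0.562091   0.05665756 0.07190874] [-1.69604163 -3.10034779 -1.52200478]
knob [0.6976688  0.08029313 0.08260729] 0.08670042570492045
```

View pics/push2.png

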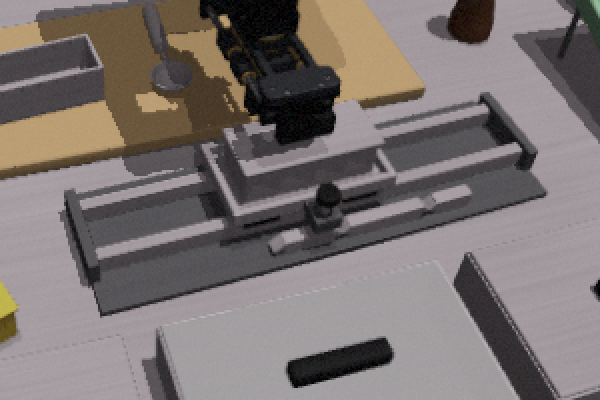

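Plunger is on top of the bar (knob about 5 mm higher) and roughly 23 mm remain. Going slowly.

Request:
move_arm:
  rows: [-0.1,2.5,0,0,0,0,1,-0.1,2.5,0,0,0,0,1,-0.1,2.5,0,0,0,0,1,-0.1,2.5,0,0,0,0,1,-0.1,2,0,0,0,0,1,0,1,0,0,0,0,1]

```text
time: 14.2
position: [0.5622, 0.0696, 0.0722]
tool_rot: [0.694, 0.72, 0.0, 0.0]
ft_force: [-0.4, -1.3, -0.1]
grip_width: 0.0004
```

Request:
move_arm:
  rows: [0,1,0,0,0,0,1,0,1,0,0,0,0,1]

```text
time: 14.4
position: [0.5621, 0.0716, 0.0722]
tool_rot: [0.694, 0.72, 0.0, 0.0]
ft_force: [0.7, 0.1, -0.5]
grip_width: 0.0006
```

```bash
cat > k.py <<'E'
from h import *
import sys
o=robot.get_obs(); print(o["position"],o["ft_force"])
c=robot.camera("scene"); save(c["color"][200:400,260:560].repeat(2,0).repeat(2,1),sys.argv[1])
P=cloud(c)
m=(P[...,0]>.685)&(P[...,0]<.72)&(P[...,1]>-.08)&(P[...,1]<.2)&(P[...,2]>.074)&(P[...,2]<.095)
print("knob",P[m].mean(0),P[m][:,2].max(),len(P[m]))
m=(P[...,0]>.55)&(P[...,0]<.69)&(P[...,1]>-.05)&(P[...,1]<.2)&(P[...,2]>.091)&(P[...,2]<.108)
E
python3 k.py push3
```

```text
[0.56209993 0.07157448 0.07215958] [ 0.65514514  0.11503861 -0.49867941]
knob [0.69696888 0.09505891 0.08196916] 0.08618736293768152 121
```

View pics/push3.png

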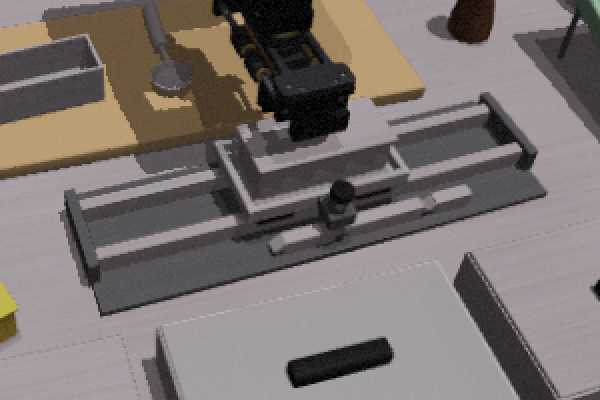

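Request:
move_arm:
  rows: [0,1,0,0,0,0,1,0,1,0,0,0,0,1,-0.1,1,0,0,0,0,1]

```text
time: 14.75
position: [0.5617, 0.0743, 0.0721]
tool_rot: [0.694, 0.72, -0.0, -0.0]
ft_force: [0.3, -0.7, -0.2]
grip_width: 0.0004
```

```bash
python3 k.py p4
```

```text
[0.56168673 0.07427601 0.07205782] [ 0.26114264 -0.71727431 -0.17982335]
knob [0.69637511 0.09835131 0.08128764] 0.08480306379336755 115
```

Request:
move_arm:
  rows: [0,1,0,0,0,0,1,-0.1,1,0,0,0,0,1]

```text
time: 15.0
position: [0.5616, 0.0764, 0.072]
tool_rot: [0.694, 0.72, 0.0, -0.0]
ft_force: [-0.0, 0.4, 0.3]
grip_width: 0.0006
```

```bash
python3 k.py p5
```

```text
[0.56160911 0.07641453 0.0720296 ] [-0.00396261  0.44399899  0.27977959]
knob [0.69625856 0.1009209  0.07957877] 0.08295906938973767 104
```

The plunger is falling into the notch (knob 0.0826 → 0.0796). I'll go a little further.

Request:
move_arm:
  rows: [0,1,0,0,0,0,1,0,0,0,0,0,0,1]

```text
time: 15.25
position: [0.5616, 0.0774, 0.072]
tool_rot: [0.694, 0.72, 0.0, -0.0]
ft_force: [-0.2, -0.5, -0.3]
grip_width: 0.0009
```

```bash
python3 k.py p6
```

```text
[0.56164909 0.0773953  0.07203954] [-0.23606593 -0.50429813 -0.26035368]
knob [0.69623968 0.10202188 0.07885727] 0.08257904371380909 100
```

Request:
move_arm:
  rows: [0,1,0,0,0,0,1,0,0,0,0,0,0,1]

```text
time: 15.5
position: [0.5617, 0.0783, 0.0721]
tool_rot: [0.694, 0.72, 0.0, -0.0]
ft_force: [0.4, -0.0, -0.5]
grip_width: 0.0005
```

```bash
python3 k.py p7
```

```text
[0.56165109 0.07833169 0.07205486] [ 0.4371403  -0.03558394 -0.46823812]
knob [0.69642742 0.10271986 0.07837573] 0.08200535364987524 97
```

View pics/p7.png

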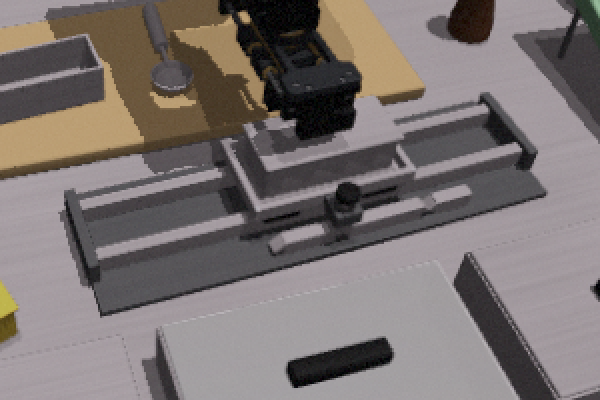

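Request:
move_arm:
  rows: [0,-5,0,0,0,0,1,0,-5,0,0,0,0,1,0,-5,0,0,0,0,1,0,0,0,0,0,0,1]

```text
time: 15.95
position: [0.5618, 0.0623, 0.0721]
tool_rot: [0.694, 0.72, 0.0, 0.0]
ft_force: [0.3, 0.4, 0.3]
grip_width: 0.0004
```

```bash
python3 k.py p8
```

```text
[0.56180537 0.06233052 0.07208009] [0.33548848 0.36474887 0.30783512]
knob [0.69659613 0.10268779 0.07851415] 0.08177721187982456 96
```

Request:
move_arm:
  rows: [0,0,30,0,0,0,1,0,0,40,0,0,0,1,0,0,40,0,0,0,1,0,-40,20,0,0,0,1,-15,-45,0,0,0,0,1,-15,-45,0,0,0,0,1,-15,-45,0,0,0,0,1,-15,-45,0,0,0,0,1,-15,-45,0,0,0,0,1,-15,-45,0,0,0,0,1,0,0,0,0,0,0,1]

```text
time: 17.1
position: [0.4707, -0.2527, 0.2023]
tool_rot: [0.696, 0.718, -0.001, 0.002]
ft_force: [0.5, 0.1, 1.2]
grip_width: 0.0005
```

```bash
python3 k.py p9
python3 - <<'E'
from h import *
C={}
for n in ("scene","top"):
    C[n]=robot.camera(n); save(C[n]["color"],"end_"+n)
psi=np.radians(2.2); R=np.array([[np.cos(psi),np.sin(psi)],[-np.sin(psi),np.cos(psi)]])
for n in ("scene","top"):
    for tag,c in (("start",np.load(n+"0.npy",allow_pickle=True).item()),("end",C[n])):
        P=cloud(c)
        m=(P[...,0]>.685)&(P[...,0]<.72)&(P[...,1]>-.08)&(P[...,1]<.2)&(P[...,2]>.07)&(P[...,2]<.095)
        q=P[m]; z=q[:,2]; t=q[z>np.percentile(z,50)]
        print(n,tag,"knob n",len(q),"pct",np.percentile(z,[25,50,75,90]).round(4),"ctr",q.mean(0).round(4))
        if tag=="end":
            l=(P[...,:2]-(np.array([0.6365,-.0405])+.1405*np.array([-np.sin(psi),np.cos(psi)])))@R.T
            for nm,z0,z1 in (("lid",.091,.108),("bar",.116,.132),("rim",.0555,.066),("post",.09,.112)):
                s=(abs(l[...,1])<.1)&(P[...,2]>z0)&(P[...,2]<z1)&(abs(l[...,0])<.054 if nm!="post" else (l[...,0]<-.052)&(l[...,0]>-.085)&(abs(l[...,1])<.02))
                q=l[s]
                if len(q)>5: print(n,nm,len(q),np.round(cv2.minAreaRect((q*1000).astype(np.float32))[0],1),np.round(cv2.minAreaRect((q*1000).astype(np.float32))[1],1),np.median(P[s][:,2]).round(4))
save(cv2.resize(C["top"]["color"][150:215,170:350],None,fx=4.4,fy=4.4,interpolation=cv2.INTER_CUBIC),"end_rail")
print(robot.get_obs()["time"],robot.get_obs()["position"])
E
```

```text
[ 0.4707067  -0.25267133  0.20234281] [0.49712056 0.0563637  1.21053117]
knob [0.69598353 0.1032922  0.07834276] 0.08301868912744859 97
scene start knob n 129 pct [0.0767 0.0779 0.0789 0.0798] ctr [ 0.7024 -0.0372  0.0774]
scene end knob n 111 pct [0.0762 0.0778 0.0796 0.0802] ctr [0.6968 0.1023 0.0772]
scene lid 1499 [-1.2  1.8] [ 69.  150.2] 0.0979
scene bar 237 [-1.2  1.1] [17.7 61. ] 0.1232
scene rim 808 [3.3 1. ] [185.3 102.5] 0.0601
scene post 90 [-69.7   0.5] [14.2 24.4] 0.1014
top start knob n 49 pct [0.0759 0.0776 0.0801 0.0816] ctr [ 0.7027 -0.039   0.0777]
top end knob n 51 pct [0.0747 0.0781 0.0798 0.081 ] ctr [0.6972 0.1025 0.0776]
top lid 1032 [1.5 0.1] [150.6  67.1] 0.0973
top bar 122 [1.2 0.2] [16.7 60.1] 0.1229
top rim 453 [ 1.5 -0.1] [104.5 178.7] 0.06
top post 51 [-69.4  -0.1] [21.6 16.9] 0.1005
17.25 [ 0.47129475 -0.24626347  0.20186626]
```

View pics/end_scene.png

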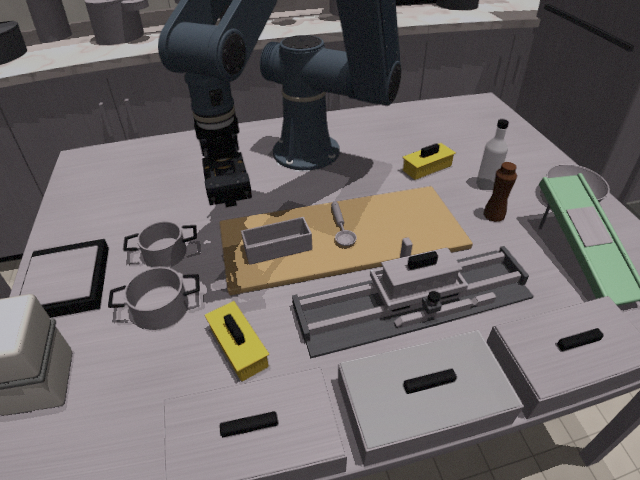

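View pics/end_rail.png

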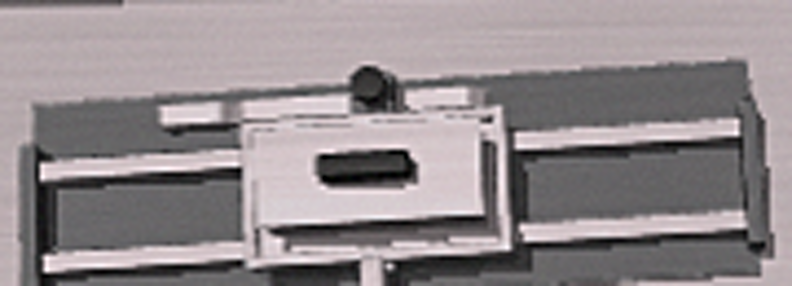

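The knob height matches its fully-down start height in both cameras, the knob is over the first notch (y≈0.1025), and the terrine is centred. I'll hand in.

```bash
python3 -c "
from rig import robot
print(robot.hand_in())"
```

```text
the job is handed in; nothing more can be done
None
```

The terrine is flat in the tray, and the carriage is in the first notch with its plunger down. I handed the job in at about 17 s of the 53 s allowed; the hand-in reports no verdict.

I gripped the terrine by its grip bar and set it in the tray with the carriage at the loading end. With the shut fingers I then pushed the post about 0.14 m along the rail, slowly at the end, until the plunger fell in. I then drew the arm well clear.

**Last checks, from both cameras:**
- **Plunger:** the knob is back at its starting, fully-down height of about 0.078 m. It was about 5 mm higher on top of the bar.
- **Station:** the knob is at y ≈ 0.1025, where I had measured the first notch (0.1025).
- **Terrine:** it is flat, with the lid at 0.097–0.098 m against 0.0975 expected. It is within about 2 mm of the tray's centre across and along.
- **Other things:** the loaf tin, pots and spoon look unmoved in the final picture; I did not measure them again.

**Disagreements:**
- The cameras differ by about 2–3 mm in the terrine's position across the rail, close to the calibration error and well within the 16 mm allowed.
- In the scene camera, the fitted rim centre across the rail was thrown off by partial hiding, so I used the top camera and the post instead.

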